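Dial the tool case's thumbwheel lock

ROBOT

A 6-joint arm with a two-finger parallel gripper is mounted at the origin on the work surface; the furniture and walls round the work are solid. World frame = base frame: x ahead of the robot, y to its left, z up, the work surface at z = 0. Lengths are in mm, angles in rad, forces in N, time in s.
With the tool pointing down it reaches from about 325 to 775 mm from the base axis. Payload 9.3 kg.
Tool frame: the origin (TCP) lies on the centre line of the jaws, within the pads' length; the fingertips stand 8 mm ahead of it and the grasp point (between the pads) lies 11 mm behind it; z points along the fingers, y is the direction in which the jaws open and shut (so a half turn about z gives the same grasp; the last joint's range is limited). The gripper opens to 85 mm and grips with 20 to 120 N. Pads are 22 mm wide; open, the fingers measure 114 mm over their backs; the gripper's body (76 mm by 85 mm) begins 54 mm behind the grasp point. The pads swing forward as they close: fully open they stand 13 mm farther back than shut.
Start: joints at [1.039, 0.259, 0.021, 1.334, 0, 1.418], TCP at [203.394, 511.006, 239.279] pointing down, gripper open.
Joint ranges: [-3.04, 3.04], [-0.91, 1.82], [-1.04, 1.36], [-1.92, 1.95], [-1.52, 1.45], [-3.14, 3.14]. Speed limits (rad/s): [2.22, 2.22, 2.79, 3.14, 3.14, 3.14].

INTERFACE

Orientations are given as a unit quaternion [x, y, z, w].
In Python, from plant import monitor, get_image, get_calibration, bot gives the robot as it stands. The module is installed in compiled form; this text tells all that it offers.
- The arm moves only by the tool move_arm, never from a script. Its argument "increments" is text: rows parted by semicolons, each of 7 numbers parted by spaces: the finger opening in m, from 0 to 0.0854, then the shift along the tool's x, y, z in m, then the turn, a rotation vector about the tool's x, y, z in rad. In form: hand dx dy dz ax ay az; .... A call has 1 to 20 rows; each row shifts and turns the commanded pose from where the row before left it, along the tool's axes as they then stand; what a row does not reach is not made up. A row lasts 1/12 s, in which the tool goes at most 41.7 mm and 7.16 degrees, less where a joint would pass 70% of its speed; a pose out of reach is approached as far as the arm can. A call with a gripper value outside its range is refused whole. The fingers move at their own pace and stop on an object; "newtons" is the grip in N (left out, the last holds). Time passes only in rows, so rows that do not move let the fingers close. It gives the time, the measured TCP pose, the force and the opening at its end, in the units of the state.
- monitor.read_state(): the state, without advancing time (a new reading comes with each control period).
- get_image(name): name is "side" or "top" or "wrist"; returns the picture (400x640x3 uint8, blue, green, red); there is no depth.
- get_calibration(name): a dict with "fx", "fy", "cx", "cy" (pixels), "world_to_cam" (4x4, takes a point from world to camera coordinates). Camera axes: x right, y down, z forward; pixel columns grow to the right and rows downward; lengths in mm; the calibration is good to about 2 mm. A picture is of the moment at which its call begins: read the wrist's pose just before it. get_calibration takes no time and is no camera call; for the wrist camera it gives the pose at the moment of the call.
- bot.close_job(): hands the job in, once; it reports no verdict.
The state is a dict: "clock": time; "joints": joint angles; "joint_vel": joint speeds; "effort": joint torques, N m; "position": TCP position; "eef_rot": TCP orientation; "force": force on the tool from outside, world axes, zero at the start; "moment": the same for the moment, N m; "opening": finger opening in mm.
Only numpy, scipy, OpenCV 4.12 (cv2) and the standard library are available. Lean on these libraries where they do the work, as an engineer would, in place of code of your own. Each camera call takes 0.05 s, during which the arm holds its last target.

TASK

Set the thumbwheel lock on top of the grey tool case to 1-3-2, read from left to right as the robot sees it: roll a wheel by its raised rib until the rib stands in line with the dots of its number (one dot: rib leaning toward the robot; two dots: upright; three dots: leaning away). The right-hand wheel already stands at 2, so roll only the left and the middle wheel, and leave the right one undisturbed.

Things in the scene. Friction and masses are not known exactly. Their poses are not given: they have to be found in the camera images.
- tool_case: grey case fixed to the bench, 150 x 270 mm, lid top 81 mm high; origin: underside centre, x away from the robot, y left, z up. Lock barrel on it along y, axis 92 mm up at x = 0 (plinth 84 mm wide, top 88 mm; barrel radius 28, end collars 31.5). Wheels at y = +60, 0, -60 mm. Dots on the barrel just left of each wheel mark its numbers: 1 near side, 2 on top, 3 far side
- wheel_left (a joint): left wheel (y = +60 mm), black, knurled, radius 33 mm, 21 mm wide, with a metal rib 21 mm wide, 10 mm thick, tip 66 mm from the axis: rib lean in rad, 0 upright (number 2), -0.70 toward the robot (1), +0.70 away, the case's +x (3); range -1 to 1, no clicks. Friction, 3 to 4 N at the rib, holds it where left. Starts between about 2 and 3, must go to 1
- wheel_middle (a joint): middle wheel (y = 0), same shape and friction as the left one: rib lean in rad, 0 upright (number 2), -0.70 toward the robot (1), +0.70 away, the case's +x (3); range -1 to 1, no clicks. Starts between about 1 and 2, must go to 3
- wheel_right (a joint): right wheel (y = -60 mm), same shape and friction as the left one: rib lean in rad, 0 upright (number 2), -0.70 toward the robot (1), +0.70 away, the case's +x (3); range -1 to 1, no clicks. Starts at 2 and must stay there

How it is judged:
By the outcome, as a careful person would: the job done as asked, in the order asked, and still so for the second after the job is handed in, with the robot touching nothing.
It also fails if it takes over 48 s, if anything falls off the work surface, if the arm or the gripper's body presses on something with over 40 N, if the wrist force passes 120 N, or if a joint passes its speed limit or range.

## Working session

There is one attempt and no reset: what is moved stays moved. The work goes in short steps, Python scripts to look and compute and a tool call to move; the robot and the scene stay as the last step left them, time stands still between calls to the robot, and variables do not carry over. Pictures are saved under pics/ and viewed, and the job is handed in when it is done.

Besides the shell and the picture viewer there is one more tool, called after ">>>" as name(argument=value, ...) on one line, values as JSON. move_arm: Moves the arm, as the interface text tells. Its arguments: {"type":"object","properties":{"increments":{"type":"string"},"newtons":{"type":"number"}},"required":["increments"]}

```bash
mkdir -p pics; python3 - <<'E'
from plant import monitor,get_image,get_calibration
import cv2,numpy as np
np.set_printoptions(suppress=True,precision=4)
print(monitor.read_state())
for n in ["side","top","wrist"]:
    c=get_calibration(n);print(n,c["fx"],c["fy"],c["cx"],c["cy"]);print(np.array(c["world_to_cam"]))
    cv2.imwrite(f"pics/{n}0.png",get_image(n))
E
```

```text
{'clock': 0.0, 'joints': array([ 1.0394,  0.2592,  0.0207,  1.3337, -0.    ,  1.4182]), 'joint_vel': array([ 0.001 ,  0.0027,  0.0004, -0.0007,  0.0006, -0.0006]), 'effort': array([  0.001 , -55.564 ,  34.4536,   0.0138,  -0.0001,  -0.    ]), 'position': array([203.2679, 510.7495, 238.6512]), 'eef_rot': array([ 0.1883,  0.9821, -0.0006, -0.0002]), 'force': array([ 0.3287,  0.002 , -0.4883]), 'moment': array([ 0.0286,  0.038 , -0.0097]), 'opening': 85.25696418852311}
side 390.3114244288883 390.3114244288883 324.2454642334643 198.486261267415
[[  -0.9692    0.2453    0.0208  551.0585]
 [   0.1432    0.6307   -0.7627  -52.0836]
 [  -0.2002   -0.7362   -0.6464 1024.2437]
 [   0.        0.        0.        1.    ]]
top 508.64381239534754 508.64381239534754 313.19158781708643 200.6819261467862
[[  0.0279  -0.9994   0.0182  14.3385]
 [ -0.9889  -0.0303  -0.1455 572.8481]
 [  0.146   -0.014   -0.9892 847.159 ]
 [  0.       0.       0.       1.    ]]
wrist 339.26049885933486 339.26049885933486 317.437365349346 200.86423420585984
[[   0.3694    0.9293    0.0005 -549.3068]
 [   0.8787   -0.3494    0.3254  -41.4884]
 [   0.3025   -0.1197   -0.9456  380.3306]
 [   0.        0.        0.        1.    ]]
```

View pics/side0.png

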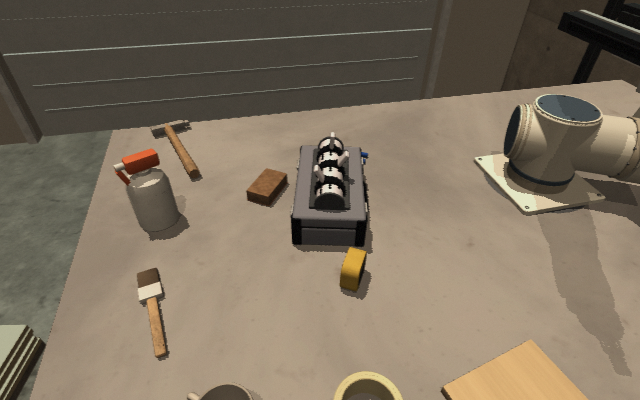

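View pics/top0.png

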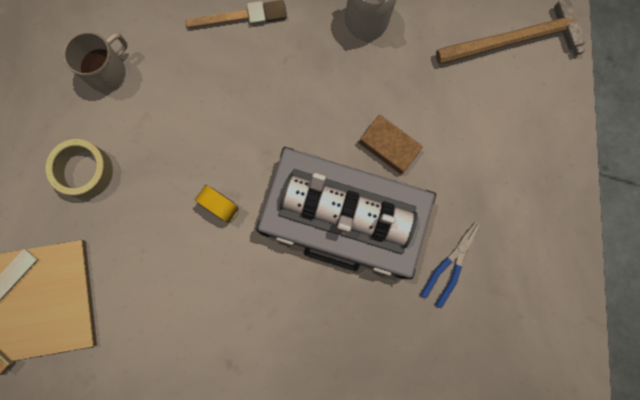

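View pics/wrist0.png

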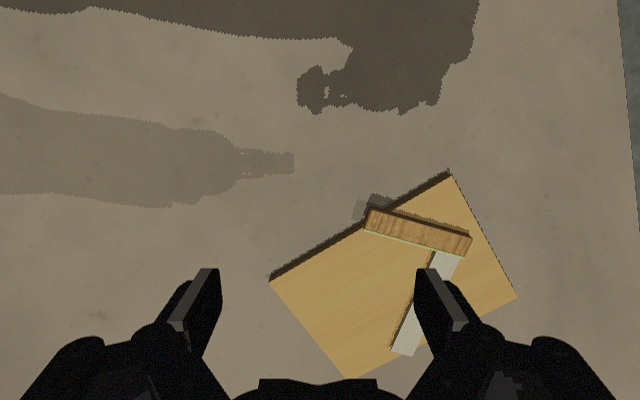

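The top view shows the case centred at about (347,212), with the left rib at (318,180), the middle at (345,225) and the right at (388,220). I'll zoom in to measure.

```bash
python3 - <<'E'
import cv2
a=cv2.imread("pics/top0.png")[140:285,250:445]
cv2.imwrite("pics/topz.png",cv2.resize(a,None,fx=4,fy=4,interpolation=cv2.INTER_CUBIC))
a=cv2.imread("pics/side0.png")[125:250,280:380]
cv2.imwrite("pics/sidez.png",cv2.resize(a,None,fx=4.7,fy=4.7,interpolation=cv2.INTER_CUBIC))
E
```

```text
(no output)
```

View pics/topz.png

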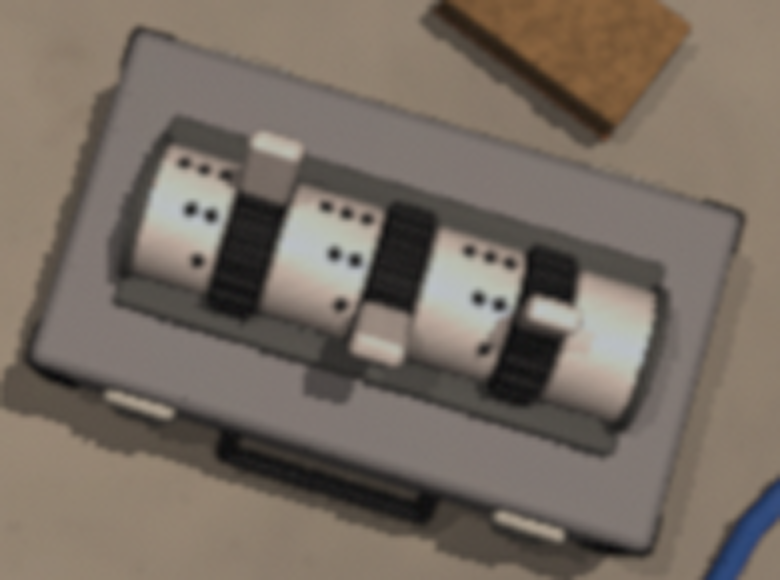

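View pics/sidez.png

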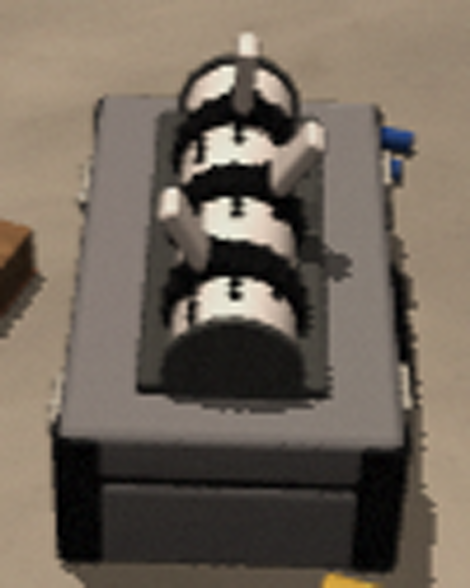

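```bash
cat > h.py <<'E'
import numpy as np,cv2
from plant import get_calibration
from scipy.optimize import least_squares
def proj(n,p):
    c=get_calibration(n);W=np.array(c["world_to_cam"]);q=W[:3,:3]@p+W[:3,3]
    return np.array([c["fx"]*q[0]/q[2]+c["cx"],c["fy"]*q[1]/q[2]+c["cy"]])
def case2w(P,p):
    x,y,t=P;c,s=np.cos(t),np.sin(t);return np.array([x+c*p[0]-s*p[1],y+s*p[0]+c*p[1],p[2]])
def tip(P,yw,a,r=66):
    return case2w(P,[r*np.sin(a),yw,92+r*np.cos(a)])
E
cat > fit.py <<'E'
from h import *
T=lambda u,v:np.array([u/4+250,v/4+140]);S=lambda u,v:np.array([u/4.7+280,v/4.7+125])
cor=[("top",T(138,32),[75,135,81]),("top",T(742,212),[75,-135,81]),("top",T(650,548),[-75,-135,81]),("top",T(35,365),[-75,135,81]),
("side",S(58,437),[75,135,81]),("side",S(405,442),[-75,135,81])]
tips=[("top",T(277,145),0),("top",T(378,350),1),("top",T(551,311),2),("side",S(170,194),0),("side",S(313,130),1),("side",S(248,37),2)]
def f(v):
    P=v[:3];r=[]
    for n,q,p in cor:r+=list(proj(n,case2w(P,p))-q)
    for n,q,i in tips:r+=list(proj(n,tip(P,60-60*i,v[3+i]))-q)
    return r
s=least_squares(f,[450,-50,-.25,.4,-.4,0]);print(s.x);print(np.round(np.array(s.fun).reshape(-1,2),1))
E
python3 fit.py
```

```text
[ 5.50521487e+02 -2.51505744e+01 -2.63298083e-01  4.68961766e-01
 -5.59933460e-01 -4.86358380e-02]
[[-1.7 -1.8]
 [ 0.9 -1.2]
 [ 0.8  1.3]
 [-2.8 -0.5]
 [-0.3 -2.2]
 [ 1.2 -1.3]
 [-0.4 -0.3]
 [-0.2 -0. ]
 [ 0.9  0.4]
 [ 0.  -0.5]
 [ 0.7 -1.3]
 [-0.2 -0.4]]
```

>>> move_arm(increments="0.085 -0.032 -0.0194 0 0 0 0;0.085 -0.032 -0.0194 0 0 0 0;0.085 -0.032 -0.0194 0 0 0 0;0.085 -0.032 -0.0194 0 0 0 0;0.085 -0.032 -0.0194 0 0 0 0;0.085 -0.032 -0.0194 0 0 0 0;0.085 -0.032 -0.0194 0 0 0 0;0.085 -0.032 -0.0194 0 0 0 0;0.085 -0.032 -0.0194 0 0 0 0;0.085 -0.032 -0.0194 0 0 0 0;0.085 -0.032 -0.0194 0 0 0 0;0.085 -0.032 -0.0194 0 0 0 0;0.085 -0.032 -0.0194 0 0 0 0;0.085 -0.032 -0.0194 0 0 0 0;0.085 -0.032 -0.0194 0 0 0 0;0.085 -0.032 -0.0194 0 0 0 0")

```text
clock: 1.48
position: [565.1, 31.5, 239.1]
eef_rot: [0.188, 0.982, -0.0, -0.0]
force: [1.4, 1.1, 0.4]
opening: 84.9
```

>>> move_arm(increments="0.055 0 0 0 0 0 0.12;0.055 0 0 0 0 0 0.12;0.055 0 0 0 0 0 0.12;0.055 0 0 0 0 0 0.12;0.055 0 0 0 0 0 0.12;0.055 0 0 0 0 0 0.12;0.055 0 0 0 0 0 0.12;0.055 0 0 0 0 0 0.12;0.055 0 0 0 0 0 0.12;0.055 0 0 0 0 0 0.12;0.055 0 0 0 0 0 0.12;0.055 0 0 0 0 0 0.12;0.055 0 0 0 0 0 0")

```text
clock: 2.57
position: [564.2, 33.3, 239.0]
eef_rot: [0.791, 0.612, -0.0, -0.0]
force: [-0.2, -0.0, 0.3]
opening: 55.4
```

```bash
python3 - <<'E'
from plant import monitor,get_image,get_calibration
import cv2,numpy as np
from scipy.spatial.transform import Rotation as R
s=monitor.read_state();print(s)
print(R.from_quat(s["eef_rot"]).as_matrix())
c=get_calibration("wrist");np.save("wcal1.npy",c["world_to_cam"])
cv2.imwrite("pics/wrist1.png",get_image("wrist"))
E
```

```text
{'clock': 2.5667, 'joints': array([-8.95418288e-02,  2.85188638e-01,  5.79632908e-02,  1.34417574e+00,
       -6.43039282e-06,  1.73476269e+00]), 'joint_vel': array([ 0.00196776, -0.00082541,  0.00118518,  0.00173017,  0.00148321,
       -0.22956199]), 'effort': array([-4.42370056e-04, -5.77574766e+01,  3.45540547e+01,  6.42979416e-03,
       -1.55705209e-05,  2.23576069e+00]), 'position': array([564.20111412,  33.27936209, 238.99933803]), 'eef_rot': array([ 7.90822815e-01,  6.12045083e-01, -2.23808334e-04, -2.03355146e-04]), 'force': array([-0.24391491, -0.00328672,  0.31775   ]), 'moment': array([-0.0227492 , -0.00764332,  0.03576292]), 'opening': 55.35984316524804}
[[ 2.50801532e-01  9.68038340e-01 -6.02910508e-04]
 [ 9.68038522e-01 -2.50801549e-01  4.76741970e-05]
 [-1.05060439e-04 -5.95597359e-04 -9.99999817e-01]]
```

View pics/wrist1.png

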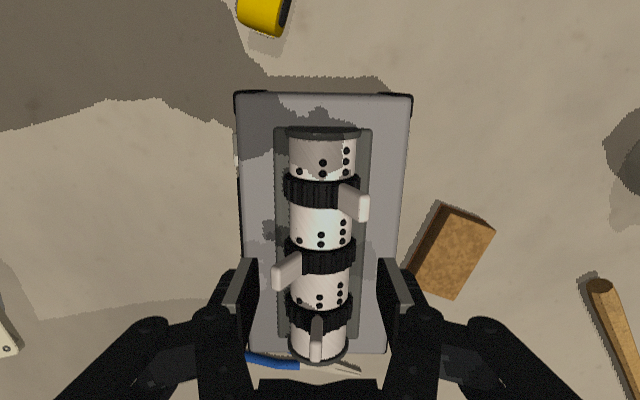

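The wrist view looks along the barrel: left rib tip at about (362,208), leaning away; middle at about (278,275), toward the robot; right at about (316,345), upright. I'll refine the fit with it.

```bash
python3 - <<'E'
import cv2
a=cv2.imread("pics/wrist1.png")[80:370,220:430]
cv2.imwrite("pics/wz1.png",cv2.resize(a[:150],None,fx=3.8,fy=3.8,interpolation=cv2.INTER_CUBIC))
cv2.imwrite("pics/wz2.png",cv2.resize(a[140:],None,fx=3.8,fy=3.8,interpolation=cv2.INTER_CUBIC))
E
```

```text
(no output)
```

View pics/wz1.png

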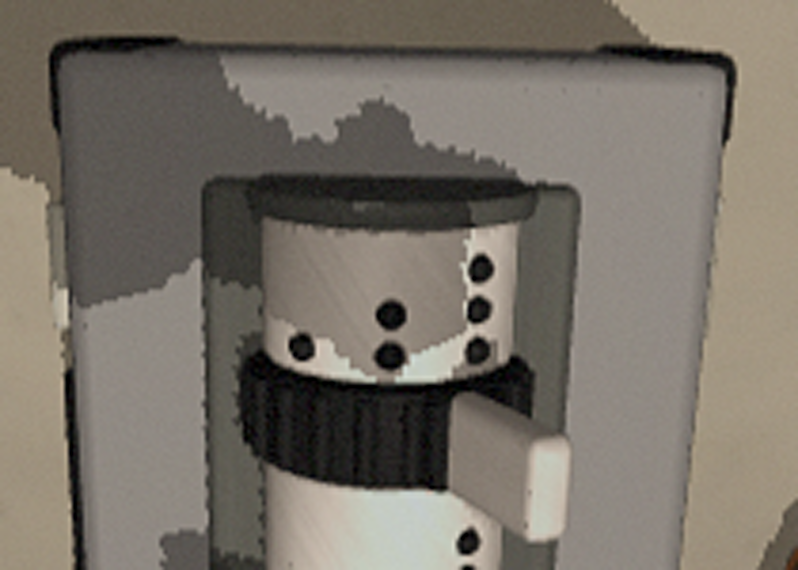

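View pics/wz2.png

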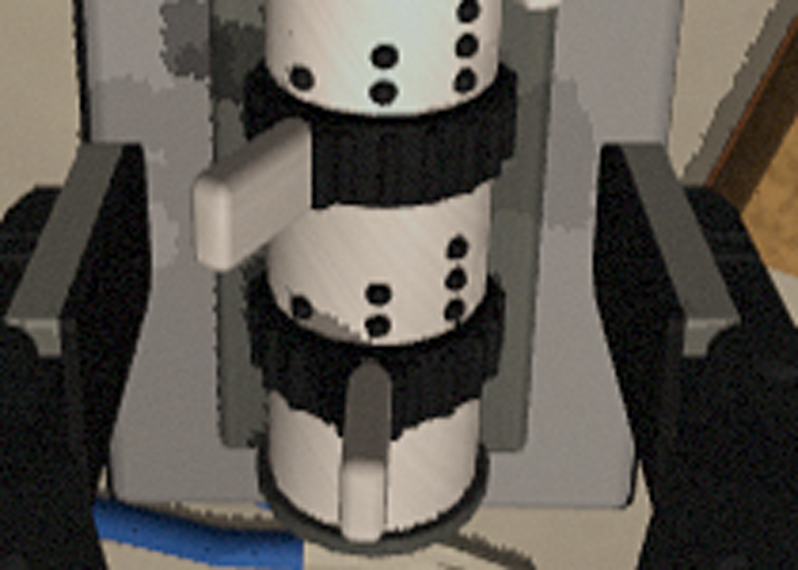

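```bash
cat > fitw.py <<'E'
from h import *
c=get_calibration("wrist");W=np.load("wcal1.npy")
def pw(p):
    q=W[:3,:3]@p+W[:3,3];return np.array([c["fx"]*q[0]/q[2]+c["cx"],c["fy"]*q[1]/q[2]+c["cy"]])
A=lambda u,v:np.array([u/3.8+220,v/3.8+80]);B=lambda u,v:np.array([u/3.8+220,v/3.8+220])
cor=[(A(52,40),[-75,135,81]),(A(737,55),[75,135,81]),(B(112,503),[-75,-135,81]),(B(634,506),[75,-135,81])]
tips=[A(549,487),B(213,222),B(363,500)]
dots=[A(390,335),B(384,75),B(378,310)]
def f(v):
    P=v[:3];r=[]
    for q,p in cor:r+=list(pw(case2w(P,p))-q)
    for i,q in enumerate(tips):r+=list(pw(tip(P,60-60*i,v[3+i]))-q)
    for i,q in enumerate(dots):r+=list(pw(case2w(P,[0,v[6+i],120]))-q)
    return r
s=least_squares(f,[550,-25,-.26,.4,-.5,0,80,20,-40]);print(s.x);print(np.round(np.array(s.fun).reshape(-1,2),1))
E
python3 fitw.py
```

```text
[ 5.51785448e+02 -2.26762281e+01 -2.70422333e-01  4.52728531e-01
 -5.49327810e-01 -5.00460090e-02  8.00986965e+01  1.98241952e+01
 -4.00739331e+01]
[[-1.3 -0.4]
 [ 1.  -1. ]
 [-1.1  1.1]
 [ 0.5  2.3]
 [-0.1 -0.6]
 [-0.1  0.3]
 [-0.   0.2]
 [ 0.3  0. ]
 [ 0.3  0. ]
 [ 0.4  0. ]]
```

>>> move_arm(increments="0.055 0.001 0.014 0 0 0 0.006;0.055 0 0.014 0 0 0 0.006;0.055 0 0 0.02 0 0 0;0.055 0 0 0.02 0 0 0;0.055 0 0 0.02 0 0 0;0.055 0 0 0.02 0 0 0;0.055 0 0 0.017 0 0 0;0.055 0 0 0 0 0 0")

```text
clock: 3.28
position: [590.0, 27.4, 138.8]
eef_rot: [0.791, 0.611, -0.002, -0.002]
force: [-0.1, -1.0, 0.4]
opening: 55.2
```

```bash
python3 - <<'E'
from plant import monitor,get_image,get_calibration
import cv2,numpy as np
s=monitor.read_state();print(s["position"],s["force"],s["opening"])
cv2.imwrite("pics/side2.png",cv2.resize(get_image("side")[100:250,250:400],None,fx=4,fy=4))
cv2.imwrite("pics/wrist2.png",get_image("wrist"))
E
```

```text
[589.97555773  27.42979994 138.81401279] [-0.09445339 -0.98694308  0.37970169] 55.16321805235277
```

View pics/side2.png

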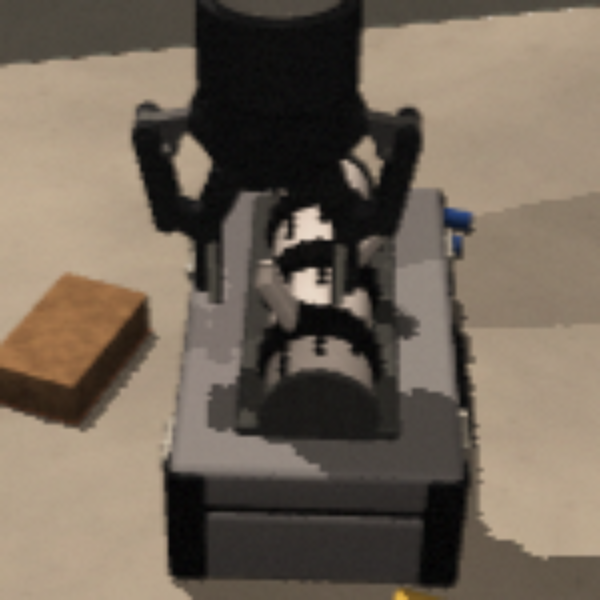

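View pics/wrist2.png

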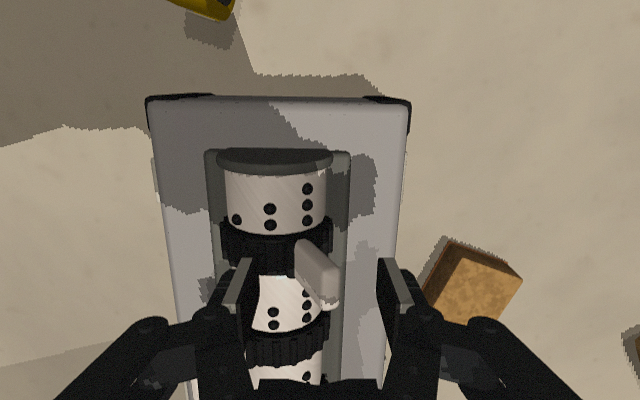

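The fingers straddle the left rib, with its tip at (325,290) between the pads in the wrist view. Now I push it toward the robot.

>>> move_arm(increments="0.055 0 -0.008 0 0 0 0;0.055 0 -0.008 0 0 0 0;0.055 0 -0.008 0 0 0 0;0.055 0 -0.008 0 0 0 0;0.055 0 -0.008 0 0 0 0;0.055 0 -0.008 0 0 0 0;0.055 0 -0.008 0 0 0 0;0.055 0 -0.008 0 0 0 0;0.055 0 -0.008 0 0 0 0;0.055 0 0 0 0 0 0;0.055 0 0 0 0 0 0")

```text
clock: 4.3
position: [520.9, 46.1, 142.0]
eef_rot: [0.793, 0.61, -0.001, -0.001]
force: [0.0, 0.4, 0.3]
opening: 54.9
```

```bash
cat > snap.py <<'E'
import sys
from plant import monitor,get_image,get_calibration
import cv2,numpy as np
k=sys.argv[1]
s=monitor.read_state();print(s["clock"],s["position"],s["force"],s["opening"])
p=s["position"];d=p[:2]-[551.3,-24];t=-.2665;print("case",np.cos(t)*d[0]+np.sin(t)*d[1],-np.sin(t)*d[0]+np.cos(t)*d[1])
np.save(f"wcal{k}.npy",get_calibration("wrist")["world_to_cam"])
cv2.imwrite(f"pics/wrist{k}.png",get_image("wrist"))
E
python3 snap.py 3
```

```text
4.3 [520.94639365  46.05862871 142.04251014] [0.03903249 0.43368673 0.29116691] 54.902034972278734
case -47.73248315250527 59.591634709722854
```

View pics/wrist3.png

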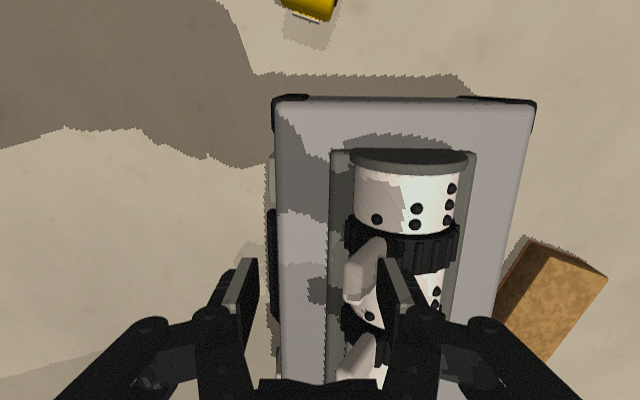

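```bash
cat > ang.py <<'E'
import sys
from h import *
from scipy.optimize import minimize_scalar
def ang(k,i,uv,P=(551.5,-23.4,-.268)):
    c=get_calibration("wrist");W=np.load(f"wcal{k}.npy")
    def e(a):
        q=W[:3,:3]@tip(P,60-60*i,a)+W[:3,3];return np.hypot(c["fx"]*q[0]/q[2]+c["cx"]-uv[0],c["fy"]*q[1]/q[2]+c["cy"]-uv[1])
    r=minimize_scalar(e,bounds=(-1,1),method="bounded");return r.x,r.fun
if __name__=="__main__":print(ang(sys.argv[1],int(sys.argv[2]),(float(sys.argv[3]),float(sys.argv[4]))))
E
python3 - <<'E'
import cv2
cv2.imwrite("pics/z3.png",cv2.resize(cv2.imread("pics/wrist3.png")[210:330,310:470],None,fx=5,fy=5,interpolation=cv2.INTER_CUBIC))
E
python3 ang.py 3 0 355 285
```

```text
(np.float64(-0.5131890114499547), np.float64(0.5048001412794464))
```

View pics/z3.png

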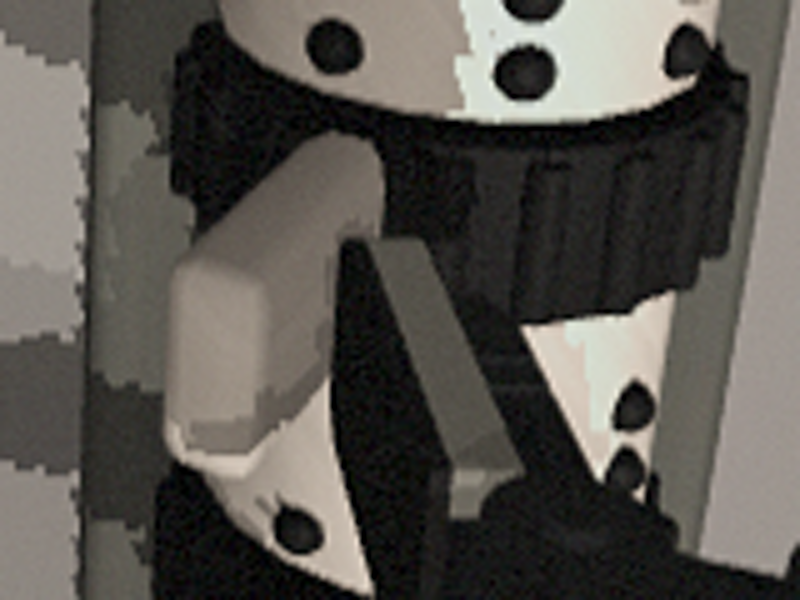

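>>> move_arm(increments="0.055 0 -0.004 0 0 0 0;0.055 0 -0.003 0 0 0 0;0.055 0 -0.0025 0 0 0 0;0.055 0 0 0 0 0 0;0.055 0 0 0 0 0 0")

```text
clock: 4.77
position: [512.7, 48.3, 142.3]
eef_rot: [0.793, 0.609, -0.0, -0.0]
force: [0.6, 0.7, 0.1]
opening: 55.5
```

```bash
python3 snap.py 4;python3 - <<'E'
import cv2
cv2.imwrite("pics/z4.png",cv2.resize(cv2.imread("pics/wrist4.png")[210:330,310:470],None,fx=5,fy=5,interpolation=cv2.INTER_CUBIC))
E
```

```text
4.7667 [512.72635159  48.25993605 142.29313624] [0.61462251 0.72598101 0.11326804] 55.509651591280516
case -56.24207466135272 59.55043028247236
```

View pics/z4.png

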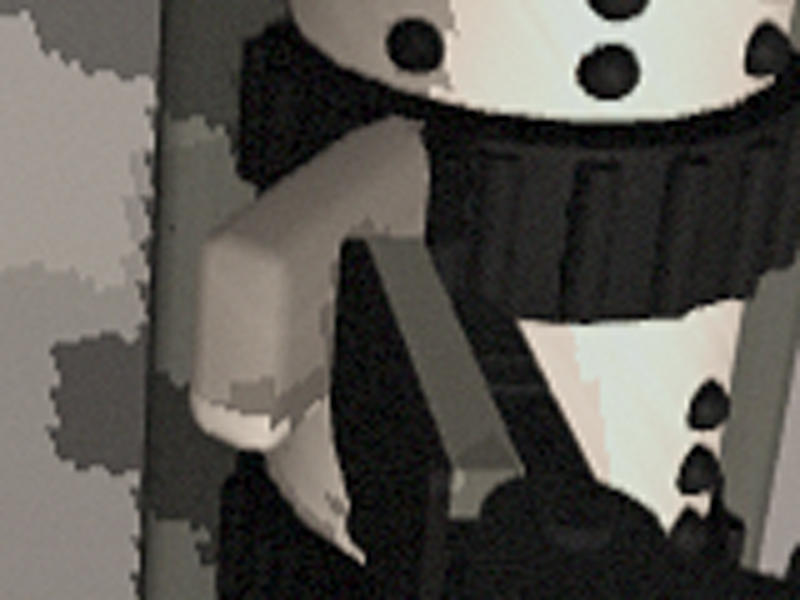

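```bash
python3 ang.py 4 0 358.5 278.4;python3 ang.py 3 0 353.5 282.4
```

```text
(np.float64(-0.6327737354880695), np.float64(1.3513930622564831))
(np.float64(-0.5283931634700191), np.float64(2.5404293039139585))
```

>>> move_arm(increments="0.055 0 -0.002 0 0 0 0;0.055 0 -0.0015 0 0 0 0;0.055 0 0 0 0 0 0;0.055 0 0 0 0 0 0;0.055 0 0.008 0 0 0 0;0.055 0 0.007 -0.02 0 0 0;0.055 0 0.007 -0.04 0 0 0;0.055 0 0.01 -0.038 0 0 0;0.055 -0.03 0.015 0 0 0 0;0.055 -0.03 0.015 0 0 0 0;0.055 0 0 0 0 0 0")

```text
clock: 5.73
position: [555.4, -28.9, 240.2]
eef_rot: [0.794, 0.608, -0.0, 0.001]
force: [-0.0, 0.1, -0.0]
opening: 55.0
```

```bash
python3 snap.py 5;python3 - <<'E'
import cv2
cv2.imwrite("pics/z5.png",cv2.resize(cv2.imread("pics/wrist5.png")[60:330,180:460],None,fx=2.2,fy=2.2,interpolation=cv2.INTER_CUBIC))
E
```

```text
5.7333 [555.44440293 -28.93830297 240.19878135] [-0.01989192  0.14893675 -0.02365462] 54.95041390043116
case 5.298634245711052 -3.672517807706691
```

View pics/z5.png

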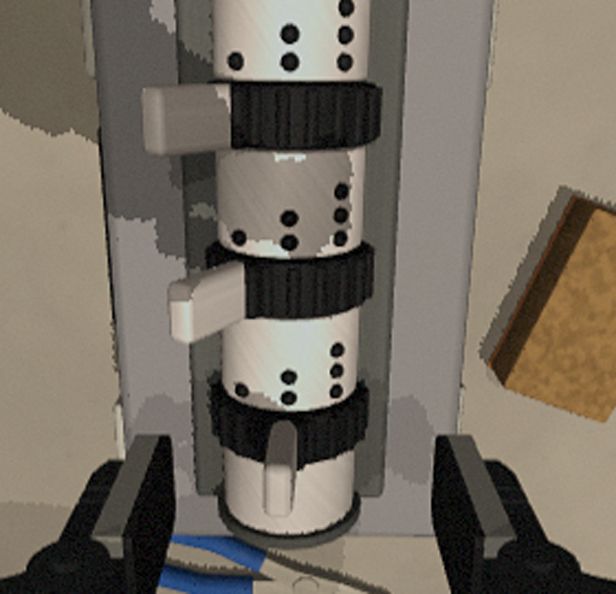

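```bash
python3 - <<'E'
from ang import ang
print(ang(5,0,(250,115)),ang(5,1,(262.3,202.3)),ang(5,2,(306.4,282.7)))
E
python3 - <<'E'
import cv2
cv2.imwrite("pics/z5b.png",cv2.resize(cv2.imread("pics/wrist5.png")[75:215,225:365],None,fx=4.2,fy=4.2,interpolation=cv2.INTER_CUBIC))
E
```

```text
(np.float64(-0.6581334709229734), np.float64(0.6011363402343676)) (np.float64(-0.5493606113140493), np.float64(0.06305347415617564)) (np.float64(-0.05015474391857553), np.float64(0.8540150987893544))
```

View pics/z5b.png

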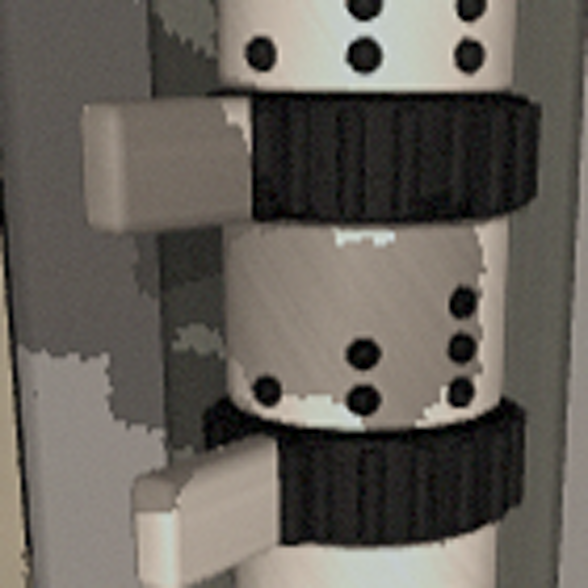

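```bash
python3 - <<'E'
from h import *
c=get_calibration("wrist");W=np.load("wcal5.npy");P=(551.5,-23.4,-.268)
def pw(p):
    q=W[:3,:3]@p+W[:3,3];return np.array([c["fx"]*q[0]/q[2]+c["cx"],c["fy"]*q[1]/q[2]+c["cy"]])
for uv in [(261,52),(364,55),(469,55),(266,390),(364,399),(460,391)]:
    q=np.array([225+uv[0]/4.2,75+uv[1]/4.2])
    s=least_squares(lambda v:pw(case2w(P,[28*np.sin(v[0]),v[1],92+28*np.cos(v[0])]))-q,[0,60 if uv[1]<200 else 10]);print(s.x)
E
```

```text
[-0.70143245 76.79374631]
[-1.75220103e-03  7.64751052e+01]
[ 0.70417586 76.51240258]
[-0.72454925 16.52423908]
[-9.12070546e-04  1.66238928e+01]
[ 0.69291693 16.68210443]
```

Dot check: the geometry recovers ±0.70 for the printed dots, so the left rib really is at about -0.66. I'll push it about 3 mm more.

>>> move_arm(increments="0.055 0.0315 -0.02 0 0 0 0;0.055 0.032 -0.02 0 0 0 0;0.055 0 0 0.03 0 0 0;0.055 0 0 0.03 0 0 0;0.055 0 0 0.03 0 0 0;0.055 0 0 0.008 0 0 0;0.055 0 -0.01 0 0 0 0;0.055 0 -0.008 0 0 0 0;0.055 0 -0.006 0 0 0 0;0.055 0 0 0 0 0 0;0.055 0 0 0 0 0 0")

```text
clock: 6.7
position: [508.8, 53.1, 143.9]
eef_rot: [0.793, 0.61, 0.001, 0.001]
force: [-0.9, -0.6, -0.4]
opening: 54.9
```

```bash
python3 snap.py 6
```

```text
6.7 [508.75896434  53.12290806 143.87526754] [-0.87617293 -0.60427615 -0.37333067] 54.91387602842202
case -61.35010322808429 63.19689467202147
```

>>> move_arm(increments="0.055 0 -0.0015 0.001 0 0 0;0.055 0 0 0 0 0 0;0.055 0 0 0 0 0 0;0.055 0 0.008 0 0 0 0;0.055 0 0.007 -0.02 0 0 0;0.055 0 0.007 -0.04 0 0 0;0.055 0 0.01 -0.038 0 0 0;0.055 -0.032 0.015 0 0 0 0;0.055 -0.031 0.015 0 0 0 0;0.055 0 0 0 0 0 0")

```text
clock: 7.58
position: [552.5, -27.9, 239.0]
eef_rot: [0.794, 0.608, -0.0, 0.001]
force: [-0.4, 0.7, -0.6]
opening: 55.0
```

```bash
python3 snap.py 7;python3 - <<'E'
import cv2
cv2.imwrite("pics/z7.png",cv2.resize(cv2.imread("pics/wrist7.png")[75:215,225:365],None,fx=4.2,fy=4.2,interpolation=cv2.INTER_CUBIC))
E
```

```text
7.5833 [552.4790849  -27.89902999 239.01096912] [-0.43202667  0.69239649 -0.64873654] 55.048880473260965
case 2.1642968205773503 -3.4508687753084573
```

View pics/z7.png

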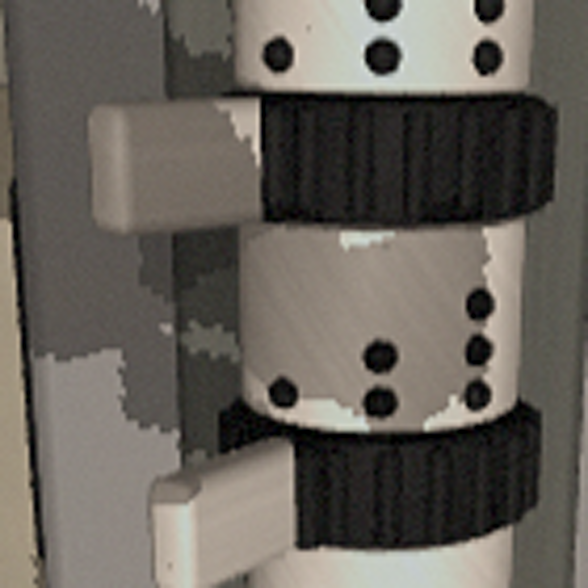

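```bash
python3 - <<'E'
from ang import ang
for u in (108,111):print(ang(7,0,(225+u/4.2,75+167/4.2)))
E
```

```text
(np.float64(-0.7140800876437667), np.float64(0.20606659324924337))
(np.float64(-0.7029624610685745), np.float64(0.13962802805957614))
```

Left reads about -0.705, which is done. Now the middle wheel: straddle the rib and push it away.

>>> move_arm(increments="0.055 0.0035 -0.014 0 0 0 0;0.055 0 -0.013 0 0 0 0;0.055 0 0 0.02 0 0 0;0.055 0 0 0.02 0 0 0;0.055 0 0 0.02 0 0 0;0.055 0 0 0.02 0 0 0;0.055 0 0 0.017 0 0 0;0.055 0 0 0 0 0 0")

```text
clock: 8.3
position: [523.8, -12.2, 138.9]
eef_rot: [0.793, 0.61, -0.002, -0.002]
force: [0.4, 1.0, -0.1]
opening: 55.1
```

```bash
python3 snap.py 8
```

```text
8.3 [523.81546473 -12.23263823 138.90495487] [ 0.38479685  0.99876896 -0.09027958] 55.13167342548171
case -29.613303886784458 4.113722774220831
```

View pics/wrist8.png

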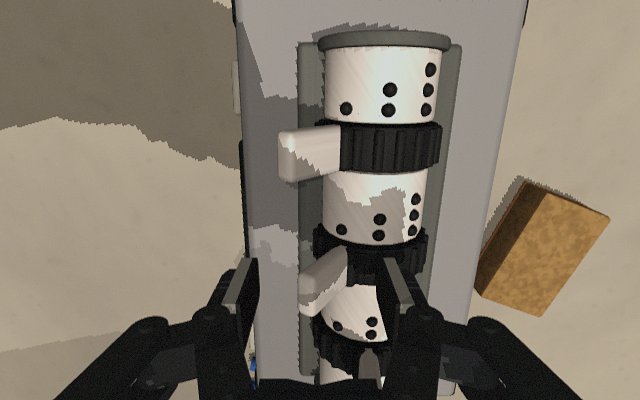

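The pads straddle the middle rib, whose tip is at (310,295); the left rib is clear. Pushing away.

>>> move_arm(increments="0.055 -0.004 0.008 -0.001 0 0 0;0.055 0 0.008 -0.001 0 0 0;0.055 0 0.008 0 0 0 0;0.055 0 0.008 0 0 0 0;0.055 0 0.008 0 0 0 0;0.055 0 0.008 0 0 0 0;0.055 0 0.008 0 0 0 0;0.055 0 0.008 0 0 0 0;0.055 0 0.008 0 0 0 0;0.055 0 0.008 0 0 0 0;0.055 0 0 0 0 0 0;0.055 0 0 0 0 0 0")

```text
clock: 9.35
position: [602.8, -37.8, 144.1]
eef_rot: [0.793, 0.609, 0.0, 0.0]
force: [-0.4, 0.6, 0.2]
opening: 54.6
```

```bash
python3 snap.py 9;python3 - <<'E'
import cv2
cv2.imwrite("pics/z9.png",cv2.resize(cv2.imread("pics/wrist9.png")[190:330,180:340],None,fx=4.2,fy=4.2,interpolation=cv2.INTER_CUBIC))
E
```

```text
9.35 [602.78181317 -37.78282386 144.1341388 ] [-0.38193543  0.59161328  0.21746477] 54.58412085226957
case 53.29422837689532 0.26180566611666833
```

View pics/z9.png

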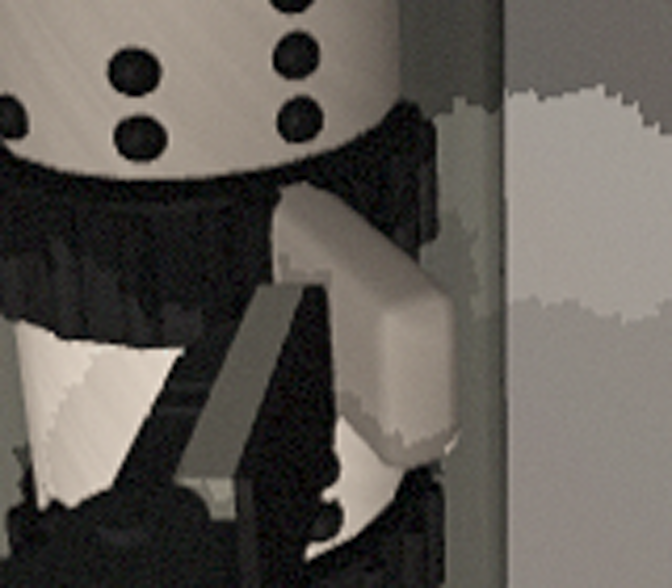

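```bash
python3 ang.py 9 1 279.5 280
```

```text
(np.float64(0.573164631398737), np.float64(1.3484258979742754))
```

>>> move_arm(increments="0.055 0 0.004 0 0 0 0;0.055 0 0.003 0 0 0 0;0.055 0 0.002 0 0 0 0;0.055 0 0 0 0 0 0;0.055 0 0 0 0 0 0;0.055 0 -0.008 0 0 0 0;0.055 0 -0.007 -0.02 0 0 0;0.055 0 -0.007 -0.04 0 0 0;0.055 0 -0.01 -0.036 0 0 0;0.055 -0.03 -0.015 0 0 0 0;0.055 -0.03 -0.015 0 0 0 0;0.055 0 0 0 0 0 0")

```text
clock: 10.4
position: [532.5, -84.2, 241.7]
eef_rot: [0.793, 0.609, 0.0, 0.001]
force: [1.7, -0.5, 0.3]
opening: 55.1
```

```bash
python3 snap.py 10;python3 - <<'E'
import cv2
cv2.imwrite("pics/z10.png",cv2.resize(cv2.imread("pics/wrist10.png")[0:260,200:440],None,fx=2.3,fy=2.3,interpolation=cv2.INTER_CUBIC))
E
```

```text
10.4 [532.51435197 -84.2309153  241.66597415] [ 1.71729243 -0.54202455  0.30307266] 55.11047816376507
case -2.260277671397212 -63.0520013506781
```

View pics/z10.png

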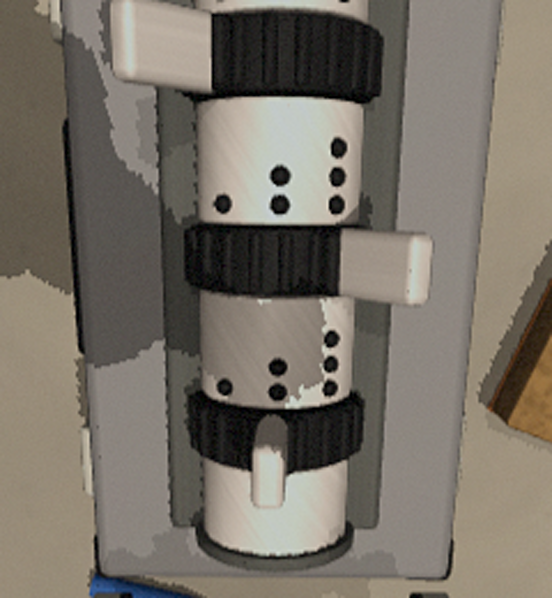

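```bash
python3 - <<'E'
from ang import ang
print(ang(10,1,(382.4,117.2)),ang(10,0,(253.5,18.3)),ang(10,2,(316.5,208)))
import cv2
cv2.imwrite("pics/z10b.png",cv2.resize(cv2.imread("pics/wrist10.png")[60:200,260:400],None,fx=4.2,fy=4.2,interpolation=cv2.INTER_CUBIC))
E
```

```text
(np.float64(0.6492775379772838), np.float64(1.21341629588397)) (np.float64(-0.7172448319844994), np.float64(4.013227711348695)) (np.float64(-0.05284189527982606), np.float64(0.7436267574189321))
```

View pics/z10b.png

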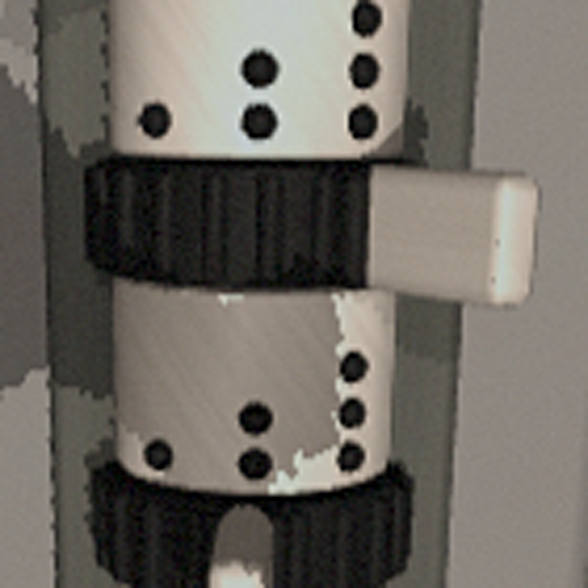

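>>> move_arm(increments="0.055 0.0315 0.0195 0 0 0 0;0.055 0.0315 0.0195 0 0 0 0;0.055 0 0 0.03 0 0 0;0.055 0 0 0.03 0 0 0;0.055 0 0 0.03 0 0 0;0.055 0 0 0.0075 0 0 0;0.055 0 0.01 0 0 0 0;0.055 0 0.008 0 0 0 0;0.055 0 0.006 0 0 0 0;0.055 0 0 0 0 0 0;0.055 0 0 0 0 0 0")

```text
clock: 11.37
position: [613.4, -37.6, 143.9]
eef_rot: [0.793, 0.609, 0.001, 0.001]
force: [-0.1, 0.1, 0.4]
opening: 54.8
```

```bash
python3 snap.py 11
```

```text
11.3667 [613.36687895 -37.55780995 143.94467088] [-0.08668031  0.05892213  0.41169812] 54.75572232576183
case 63.44636710279349 3.2665233218130147
```

>>> move_arm(increments="0.055 0 0.0023 0 0 0 0;0.055 0 0 0 0 0 0;0.055 0 0 0 0 0 0;0.055 0 -0.008 0 0 0 0;0.055 0 -0.007 -0.02 0 0 0;0.055 0 -0.007 -0.04 0 0 0;0.055 0 -0.01 -0.036 0 0 0;0.055 -0.03 -0.015 0 0 0 0;0.055 -0.03 -0.015 0 0 0 0;0.055 0 0 0 0 0 0")

```text
clock: 12.25
position: [536.1, -82.1, 239.9]
eef_rot: [0.793, 0.609, -0.0, 0.001]
force: [-0.1, 0.1, 0.2]
opening: 55.2
```

```bash
python3 snap.py 12;python3 - <<'E'
import cv2
cv2.imwrite("pics/z12.png",cv2.resize(cv2.imread("pics/wrist12.png")[60:200,260:400],None,fx=4.2,fy=4.2,interpolation=cv2.INTER_CUBIC))
E
```

```text
12.25 [536.14791128 -82.06265066 239.88422771] [-0.1093392   0.12088469  0.20983211] 55.19111091708023
case 0.6739849102918036 -60.00335772719881
```

View pics/z12.png

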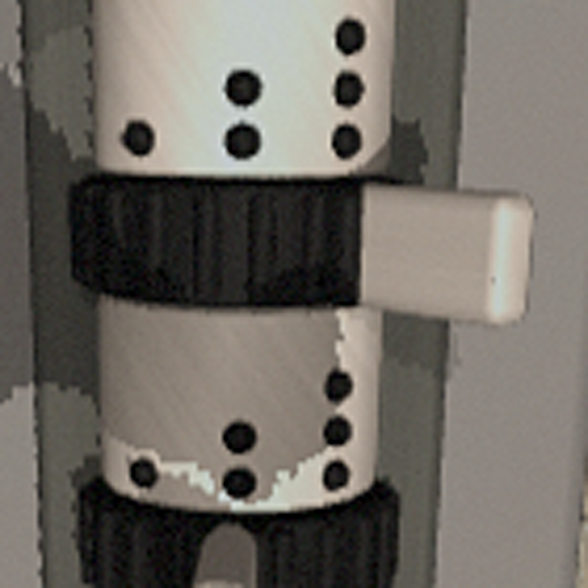

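```bash
python3 - <<'E'
from ang import ang
for u in (508,511):print(ang(12,1,(260+u/4.2,60+257/4.2)))
E
```

```text
(np.float64(0.689811255580802), np.float64(0.46945225484778835))
(np.float64(0.7007751006826929), np.float64(0.5349721592480492))
```

>>> move_arm(increments="0.085 0 0 -0.03 0 0 0;0.085 -0.02 -0.035 -0.02 0 0 0;0.085 -0.02 -0.035 0 0 0 0;0.085 -0.02 -0.035 0 0 0 0;0.085 -0.02 -0.035 0 0 0 0;0.085 -0.02 -0.035 0 0 0 0;0.085 0 0 0 0 0 0;0.085 0 0 0 0 0 0")

```text
clock: 12.97
position: [346.1, -130.7, 287.8]
eef_rot: [0.794, 0.608, 0.0, 0.001]
force: [1.3, 0.6, -0.7]
opening: 85.1
```

```bash
python3 - <<'E'
from plant import get_image,monitor
import cv2
cv2.imwrite("pics/top13.png",get_image("top"));cv2.imwrite("pics/side13.png",get_image("side"))
a=cv2.imread("pics/top13.png")[140:285,250:445]
cv2.imwrite("pics/topz13.png",cv2.resize(a,None,fx=4,fy=4,interpolation=cv2.INTER_CUBIC))
a=cv2.imread("pics/side13.png")[125:250,280:380]
cv2.imwrite("pics/sidez13.png",cv2.resize(a,None,fx=4.7,fy=4.7,interpolation=cv2.INTER_CUBIC))
E
```

```text
(no output)
```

View pics/topz13.png

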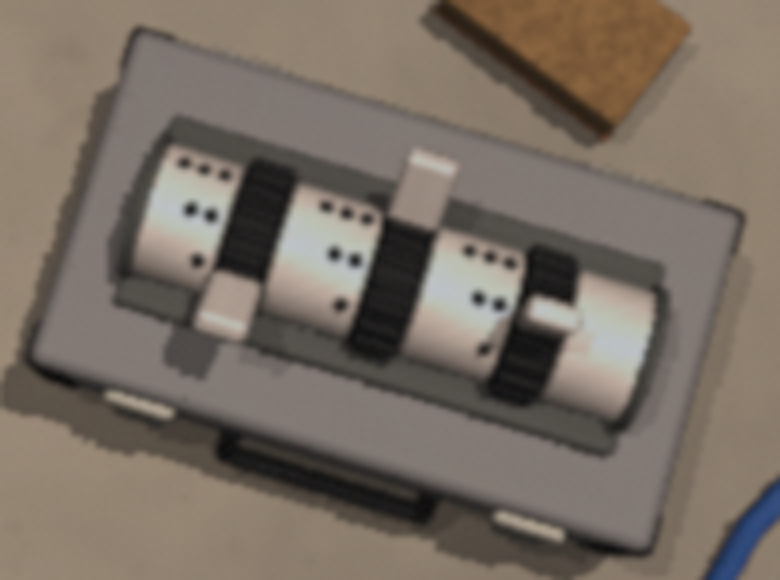

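View pics/sidez13.png

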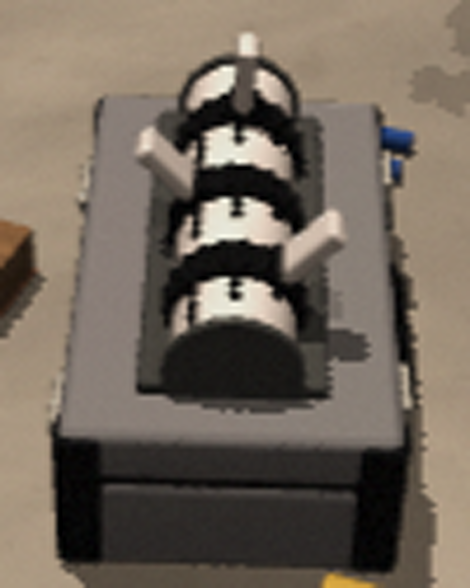

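The top and side views confirm it: left rib toward the robot (about (224,320) in the top zoom), middle away (about (432,163)), right unchanged at (551,312), arm clear. Handing in.

```bash
python3 -c "
from plant import bot
print(bot.close_job())"
```

```text
the job is handed in; nothing more can be done
None
```

The lock is set to 1-3-2 and the job was handed in at about 13 s, with the arm lifted clear and touching nothing. I rolled the left wheel first, then the middle one, each pushed by a finger and then corrected once after a camera check.

| Wheel | Start (rad) | Final (rad) | Target (rad) |
|---|---|---|---|
| Left | +0.46 | -0.70 to -0.71 | -0.70 |
| Middle | -0.55 | +0.69 to +0.70 | +0.70 |
| Right | -0.05 | -0.05 | not to be moved |

- **Measurement check:** the same wrist-camera geometry put the printed dots at 0 and within about 0.02 rad of ±0.70. The final top and side pictures agree with these lean directions.
- **Left wheel:** a later, more distant wrist view read about -0.72, but it fitted poorly (4 pixels off), so I relied on the closer reading.
- **Right wheel:** it measured -0.05 in the pictures taken before any contact and in the later ones, so its slight lean was there at the start. I left it undisturbed.
- **Forces:** the readings at the end of each move stayed under about 2 N.

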